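# Weed out the tired spring clamp

### The arm

A 6-joint arm with a two-finger parallel gripper is mounted at the origin on the work surface. World frame = base frame: x ahead of the robot, y to its left, z up, the work surface at z = 0. Lengths are in mm, angles in rad, forces in N, time in s.
With the tool pointing down it reaches from about 350 to 875 mm from the base axis. Payload 4.2 kg.
Tool frame: the origin (TCP) lies midway between the tips of the shut fingers; the grasp point (between the pads) lies 19 mm behind it (arm.tcp_to_grasp is the distance from the TCP to the grasp point, in mm); z points along the fingers, y is the line along which they close (so a half turn about z gives the same grasp; the last joint's range is limited). The gripper opens to 85 mm and grips with 20 to 120 N. Pads are 22 mm wide; open, the fingers measure 114 mm over their backs; the gripper's body (76 mm by 85 mm) begins 54 mm behind the grasp point. The pads swing forward as they close: fully open they stand 13 mm farther back than shut.
Start: joints at [-0.973, 0.385, 0.008, 0, -1.194, -0.259], TCP at [207.737, -589.444, 231.312] pointing down, gripper open.
Joint ranges: [-3.14, 3.14], [-1.21, 2.06], [-1.07, 1.41], [-3.16, 2.05], [-2.99, -0.16], [-3.1, 3.1]. Speed limits (rad/s): [2.79, 2.79, 3.14, 3.14, 3.14, 3.14].

### API

Orientations are given as a unit quaternion [x, y, z, w].
In Python, from bench import arm, imaging, job, models gives the robot as it stands.
- The arm moves only by the tool arm_command, never from a script. Its argument "rows" is a list of rows, each an object with "grip": the opening, from 0 (shut) to 1 (fully open); "linear": the shift along the tool's x, y, z in mm, a list of three; "rot": the turn, a rotation vector about the tool's x, y, z in rad, a list of three. In form: [{"grip": grip, "linear": [tx, ty, tz], "rot": [rx, ry, rz]}, ...]. A call has 1 to 10 rows; each row is the pose to reach, as a shift and turn from the pose commanded when the call began, along the tool's axes at that moment; what a row does not reach only later rows make up. A row lasts 1/8 s, in which the tool goes at most 62.5 mm and 10.7 degrees, less where a joint would pass 70% of its speed; a pose out of reach is approached as far as the arm can. A call with a gripper value outside its range is refused whole. The fingers move at their own pace and stop on an object; the grip force is fixed at half the most. Time passes only in rows, so rows that repeat a pose let the fingers close. It gives the time, the measured TCP pose, the force, the opening and the grip force at its end, in the units of the state.
- arm.read_state(): the state, without advancing time (a new reading comes with each control period).
- imaging.get_image(name): name is "side" or "top" or "wrist"; returns a dict with "frame" (480x640x3 uint8, red, green, blue), "fx", "fy", "cx", "cy" (pixels), "extrinsics" (4x4, takes a point from world to camera coordinates); the wrist camera has in their place "T_tool_cam" (4x4, takes a point from camera to tool coordinates, whose origin is the TCP and whose axes are the flange's). Camera axes: x right, y down, z forward; pixel columns grow to the right and rows downward; lengths in mm; the calibration is good to about 2 mm. The wrist camera is an equidistant fisheye: a pixel r from the principal point sees the ray r / f radians off the axis. A picture is of the moment at which its call begins: read the wrist's pose just before it. There is no depth.
- job.job_done(): hands the job in; it is judged then, once.
Trained networks look in a picture, given as the dict that the camera call returned (one of the last four; its "shot" number tells which), for a name from the list of things; names that differ only in an ending like _2 or _b are one class to them, and where a whole thing is asked for, a point or a joint stands for the part that bears it (a point fixed in the world has none). Each returns a list of dicts, best first, with "score" (0 to 1); they miss things now and then, are a little off and sometimes report something else, mostly with a low value. They report only what shows in the picture. A call takes as long as a camera call. They do not tell look-alikes from the thing itself.
- models.spot_in(picture, query): "rect" ([left, top, right, bottom] in pixels, round what is visible of it).
- models.tip_of(picture, query): "pixel" ([column, row] in pixels: a listed point, or the origin of a listed thing).
The state is a dict: "clock": time; "joints": joint angles; "joint_vel": joint speeds; "joint_efforts": joint torques, N m; "position": TCP position; "ee_rot": TCP orientation; "contact_force": force on the tool from outside, world axes, zero at the start; "wrist_torque": the same for the moment, N m; "gripper_width": finger opening in mm; "grasp_force": force on a finger pad.
Only numpy, scipy, OpenCV 4.12 (cv2) and the standard library are available. Lean on these libraries where they do the work, as an engineer would, in place of code of your own. Each camera call takes 0.05 s, during which the arm holds its last target. There are 200 camera calls.

### The job

One of the four spring clamps on the board has a tired spring: squeeze their handles to feel which one gives too easily, take that one off the board, lay it flat on the open bench and let go so that its jaws shut. Then pick it up again by its neck, so that its jaws stay shut and it fits, and lay it flat in the narrow free compartment of the repairs tray without dropping it. Leave the sound clamps gripping the board where they are and everything else in its place.

Things in the scene. Friction and masses are not known exactly. Their poses are not given: they have to be found in the camera images.
- clamp_a_pivot (a point): pivot of one of four look-alike steel spring clamps (black handles, rubber jaw pads), at mid-length and mid-thickness. Three are sound, one tired; neither name nor place tells which. Own z: from jaws to handle ends (up on the board); y: along the pivot pin, through the thickness; x: the way the jaws open. 139 mm long: jaw ends 58 mm from the pivot, handle ends 81 mm; 24 mm thick; 0.12 kg.
- clamp_b_pivot (a point): as clamp_a_pivot. All four: the neck at the pivot is about 27 mm wide across x, from 18 mm on the jaw side to 6 mm on the handle side of the pivot; gripped there the jaws stay shut. The handle grips span 36 to 81 mm on the handle side; over their outsides they measure 51 mm on the board, at their middle about 63 mm with the jaws shut and 35 mm squeezed right together.
- clamp_c_pivot (a point): as clamp_a_pivot. All four: squeezed at the handle grips, a sound clamp begins to give at about 14 N and reaches its stop at about 19 N; the tired one begins at about 4 N and reaches its stop at about 5 N. So a squeeze of 9 N leaves a sound clamp as it is and brings the tired one's handles right together, which takes its jaws off the board.
- clamp_d_pivot (a point): as clamp_a_pivot. All four: the frame is that of one arm (own -x side); the other arm turns about the pivot by the jaw joint. So the clamp's middle line is own z turned about own y by minus half the jaw joint's value.
- clamp_a_jaw (a joint): opening of that clamp's jaws, rad: 0 gripping the 9 mm board, -0.2 jaws shut on nothing, +0.3 handles squeezed right together (stop)
- clamp_b_jaw (a joint): opening of clamp_b's jaws, as clamp_a_jaw
- clamp_c_jaw (a joint): opening of clamp_c's jaws, as clamp_a_jaw
- clamp_d_jaw (a joint): opening of clamp_d's jaws, as clamp_a_jaw
- board_mid (a point): middle of the top edge of the clamp board: an upright plywood strip 9 mm thick, 360 mm long (along own y), top edge 75 mm above the bench, standing on a 75 mm wide plank and fixed. The four clamps grip its top edge jaws down, 75 mm apart, pivots 26 mm above the edge; their jaws reach 32 mm down over it. Open bench lies in front of the robot, between board and tray.
- free_bay (a point): middle of the floor of the free compartment in the repairs tray (pale wood, fixed). Inside 180 mm long (own x), 91 mm wide (own y); floor 6 mm above the bench, walls rise 28 mm above it. Too narrow for fingers round a clamp's spread handles; room for one held by its neck if the fingers open to 50 mm at most to let go. The other compartment (own -y side) holds a worn-out clamp.
- worn_clamp_mid (a point): bystander: worn-out clamp lying flat in the other compartment of the repairs tray; its pivot
- pot_mid (a point): bystander: rectangular terracotta bonsai pot 120 x 85 x 48 mm; its centre at half height
- root_hook_grip (a point): bystander: hand tool with a wooden handle, 190 mm long, lying on the bench; the middle of its handle
- soil_brush_grip (a point): bystander: wooden brush, 190 mm long, lying on the bench; the middle of its handle
- putty_jar_mid (a point): bystander: small jar, 60 mm wide, 65 mm high; its centre
- water_bowl_rim (a point): bystander: blue ceramic bowl, 120 mm wide, 50 mm high; centre of its mouth
- bamboo_stick_mid (a point): bystander: bamboo stick 200 mm long, 10 mm thick, lying on the bench; its middle
Things that resemble listed ones, but are neither listed nor needed, are in the scene too. What is shaped like the part that bears clamp_a_pivot but orange is not meant.

How it is judged:
By the outcome, as a careful person would: the job done as asked, in the order asked, and still so for the second after the job is handed in, with the robot touching nothing.
It also fails if it takes over 69 s, if anything falls off the work surface, if the arm or the gripper's body presses on something with over 40 N, if the wrist force passes 120 N, or if a joint passes its speed limit or range.

## Working session

There is one attempt and no reset: what is moved stays moved. The work goes in short steps, Python scripts to look and compute and a tool call to move; the robot and the scene stay as the last step left them, time stands still between calls to the robot, and variables do not carry over. Pictures are saved under pics/ and viewed, at most 10 in all, crops included, and the job is handed in when it is done.

Besides the shell and the picture viewer there is one more tool, called after "Call:" as name([rows], argument=value, ...), one row to a line, values as JSON. arm_command: Moves the arm, as the interface text tells. Its arguments: {"type":"object","properties":{"rows":{"type":"array"}},"required":["rows"]}

```bash
mkdir -p pics; ls; cat > h.py <<'E'
import numpy as np, cv2
from bench import arm, imaging, job, models
from scipy.spatial.transform import Rotation as R
def ray(p,px):
    E=np.array(p["extrinsics"]);Rm=E[:3,:3];c=-Rm.T@E[:3,3]
    d=Rm.T@np.array([(px[0]-p["cx"])/p["fx"],(px[1]-p["cy"])/p["fy"],1]);return c,d/np.linalg.norm(d)
def atz(p,px,z):
    c,d=ray(p,px);return c+d*(z-c[2])/d[2]
def proj(p,X):
    E=np.array(p["extrinsics"]);q=E[:3,:3]@np.array(X)+E[:3,3];return [p["fx"]*q[0]/q[2]+p["cx"],p["fy"]*q[1]/q[2]+p["cy"]]
def wray(p,s,px):
    T=np.array(p["T_tool_cam"]);u=np.array([px[0]-p["cx"],px[1]-p["cy"]]);r=np.hypot(*u);th=r/p["fx"]
    d=np.array([*(u/max(r,1e-9)*np.sin(th)),np.cos(th)]);Q=R.from_quat(s["ee_rot"]).as_matrix()
    return Q@T[:3,3]+np.array(s["position"]),Q@(T[:3,:3]@d)
def watz(p,s,px,z):
    c,d=wray(p,s,px);return c+d*(z-c[2])/d[2]
def save(p,n): cv2.imwrite(n,np.ascontiguousarray(p["frame"][:,:,::-1]))
E
python3 - <<'E'
from h import *
s=arm.read_state();print(s)
t=imaging.get_image("top");d=imaging.get_image("side");save(t,"pics/top.png");save(d,"pics/side.png")
for n in ["clamp_a_pivot","board_mid","free_bay","worn_clamp_mid","pot_mid","root_hook_grip","soil_brush_grip","putty_jar_mid","water_bowl_rim","bamboo_stick_mid"]:
  for nm,p in(("top",t),("side",d)):
    print(n,nm,[(np.round(x["pixel"]).tolist(),round(x["score"],2),np.round(atz(p,x["pixel"],101 if "clamp_a" in n else 75 if "board" in n else 20)).tolist()[:2]) for x in models.tip_of(p,n)][:7])
E
```

```text
pics
{'clock': 0.0, 'joints': array([-9.73442310e-01,  3.85562324e-01,  6.63768496e-03, -5.03860446e-04,
       -1.19401431e+00, -2.58614837e-01]), 'joint_vel': array([-8.26747264e-04, -1.06178097e-03,  2.34081224e-03, -7.03691324e-04,
       -7.00885623e-05, -4.58475920e-04]), 'joint_efforts': array([ 5.27045067e-04, -3.92288554e+01,  1.88400704e+01,  4.18599218e+00,
       -4.67380640e-03, -3.49584788e-07]), 'position': array([ 207.52037889, -588.92341266,  230.22203024]), 'ee_rot': array([-1.68469277e-01,  9.85706295e-01,  1.07186723e-03, -2.31595723e-04]), 'contact_force': array([-1.01692118,  0.4454971 ,  0.05646712]), 'wrist_torque': array([0.03860514, 0.02748733, 0.06207175]), 'grasp_force': 0.0, 'gripper_width': 85.25913378188424}
clamp_a_pivot top [([227.0, 235.0], 0.54, [584.0, 239.0]), ([180.0, 240.0], 0.51, [568.0, 364.0]), ([433.0, 294.0], 0.43, [442.0, -310.0])]
clamp_a_pivot side [([287.0, 305.0], 0.63, [593.0, 243.0]), ([289.0, 382.0], 0.63, [563.0, 415.0])]
board_mid top [([267.0, 233.0], 0.73, [598.0, 135.0]), ([199.0, 187.0], 0.58, [725.0, 332.0])]
board_mid side [
[... 533 characters left out ...]
grip side [([402.0, 387.0], 0.89, [390.0, 342.0])]
soil_brush_grip top [([462.0, 213.0], 0.79, [684.0, -415.0])]
soil_brush_grip side [([289.0, 191.0], 0.61, [693.0, -420.0])]
putty_jar_mid top [([292.0, 176.0], 0.78, [780.0, 75.0])]
putty_jar_mid side [([222.0, 278.0], 0.62, [776.0, 59.0]), ([290.0, 256.0], 0.31, [634.0, -41.0])]
water_bowl_rim top [([200.0, 187.0], 0.81, [741.0, 341.0]), ([398.0, 279.0], 0.6, [487.0, -233.0]), ([432.0, 296.0], 0.42, [444.0, -328.0])]
water_bowl_rim side [([199.0, 360.0], 0.84, [746.0, 308.0])]
bamboo_stick_mid top [([270.0, 329.0], 0.65, [340.0, 120.0]), ([435.0, 294.0], 0.35, [447.0, -333.0])]
bamboo_stick_mid side [([417.0, 310.0], 0.96, [344.0, 145.0])]
```

View pics/top.png

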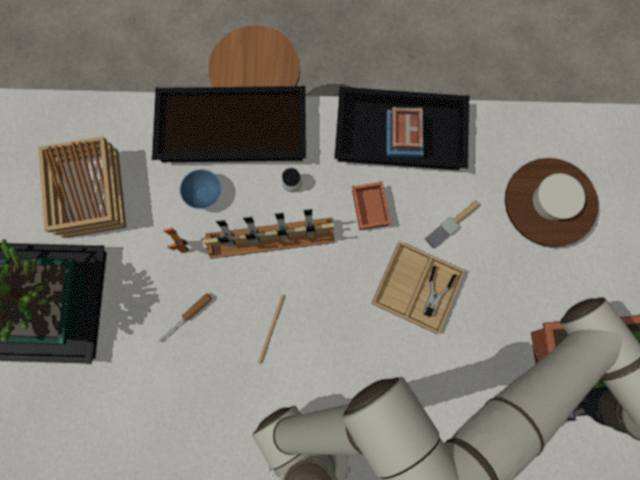

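View pics/side.png

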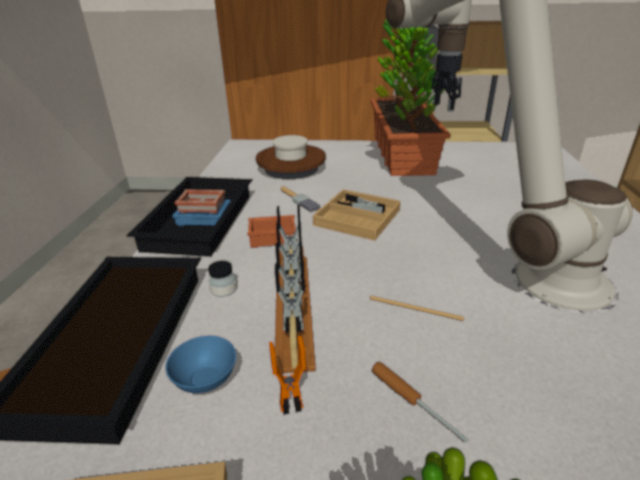

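Top view: four black-handled clamps stand on the board at about (225,235), (250,230), (281,226) and (309,222). Look-alikes are the orange clamp at (177,240) and the worn clamp in the tray at (437,290). The free bay is the left compartment at (398,279). The side view shows the four clamps in a row at (290,240–310), with the orange one in front at (288,375). I'll use the four on the board; next is the close crop.

```bash
python3 - <<'E'
from h import *
t=imaging.get_image("top")
c=t["frame"][190:270,165:345,::-1];cv2.imwrite("pics/crop1.png",cv2.resize(c,None,fx=4.4,fy=4.4,interpolation=cv2.INTER_CUBIC))
for px in[(208,243),(334,226)]:print(atz(t,px,75))
print("bay",[(np.round(x["rect"]).tolist(),x["score"]) for x in models.spot_in(t,"clamp_a_pivot")])
s=arm.read_state();Q=R.from_quat(s["ee_rot"]).as_matrix();print(Q.round(3).tolist(), s["joints"][5])
print((Q.T@(np.array([530,130,330])-s["position"])).round())
E
```

```text
[566.0353089  294.64705006  75.        ]
[622.72059218 -47.92823173  75.        ]
bay [([217.0, 217.0, 234.0, 247.0], 0.54), ([162.0, 225.0, 192.0, 256.0], 0.53), ([423.0, 264.0, 457.0, 317.0], 0.27)]
[[-0.943, -0.332, 0.0], [-0.332, 0.943, -0.0], [-0.0, -0.0, -1.0]] -0.25864140063291247
[-543.  571.  -99.]
```

View pics/crop1.png

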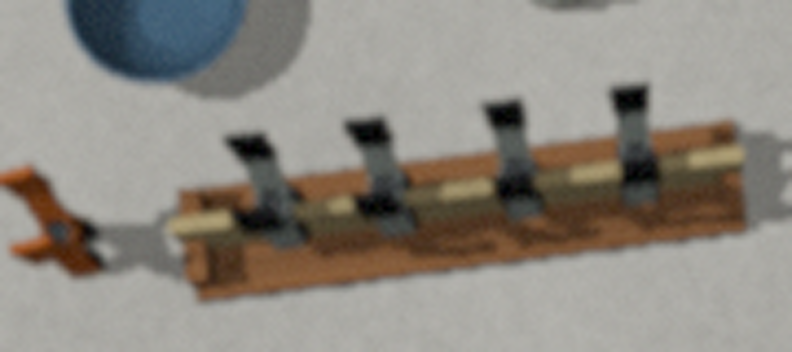

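The crop shows the four steel clamps with black handles. Their handle tops are at crop (248,145), (368,130), (503,112) and (630,97), with the orange one apart at (50,230). Moving over the board now.

Call:
arm_command([
  {"grip": 1,"linear": [-50,45,-40],"rot": [0,0,-0.12]},
  {"grip": 1,"linear": [-90,81,-90],"rot": [0,0,-0.24]},
  {"grip": 1,"linear": [-130,118,-90],"rot": [0,0,-0.36]},
  {"grip": 1,"linear": [-170,154,-90],"rot": [0,0,-0.48]},
  {"grip": 1,"linear": [-210,190,-90],"rot": [0,0,-0.6]},
  {"grip": 1,"linear": [-250,226,-90],"rot": [0,0,-0.7]},
  {"grip": 1,"linear": [-290,262,-90],"rot": [0,0,-0.8]},
  {"grip": 1,"linear": [-330,298,-90],"rot": [0,0,-0.9]},
  {"grip": 1,"linear": [-370,335,-90],"rot": [0,0,-1.0]},
  {"grip": 1,"linear": [-410,371,-90],"rot": [0,0,-1.1]},
])

```text
clock: 2.45
position: [471.6, -101.5, 321.8]
ee_rot: [-0.66, 0.751, -0.0, 0.0]
contact_force: [0.0, 0.1, 0.6]
gripper_width: 85.4
grasp_force: 0.0
```

```bash
python3 - <<'E'
from h import *
s=arm.read_state();Q=R.from_quat(s["ee_rot"]).as_matrix();print(s["position"],Q.round(3).tolist(),s["joints"].round(2),s["clock"])
print((Q.T@(np.array([595,125,320])-s["position"])).round())
a=np.arctan2(Q[1,0],Q[0,0]);print(a,np.radians(-80.6)-a)
E
```

```text
[ 471.6416248  -101.53883654  321.75181624] [[-0.128, -0.992, 0.001], [-0.992, 0.128, 0.0], [-0.0, -0.001, -1.0]] [ 0.13  0.08 -0.17  0.   -1.32 -0.25] 2.45
[-240.  -93.    2.]
-1.6991631759233923 0.2924277988159627
```

Call:
arm_command([
  {"grip": 1,"linear": [-50,-20,0],"rot": [0,0,-0.1]},
  {"grip": 1,"linear": [-100,-40,0],"rot": [0,0,-0.2]},
  {"grip": 1,"linear": [-150,-60,0],"rot": [0,0,-0.29]},
  {"grip": 1,"linear": [-200,-80,0],"rot": [0,0,-0.29]},
  {"grip": 1,"linear": [-240,-93,0],"rot": [0,0,-0.29]},
  {"grip": 1,"linear": [-240,-93,0],"rot": [0,0,-0.29]},
  {"grip": 1,"linear": [-240,-93,0],"rot": [0,0,-0.29]},
])

```text
clock: 3.32
position: [594.6, 122.1, 321.2]
ee_rot: [0.761, -0.649, -0.0, 0.0]
contact_force: [-0.2, 0.6, -0.8]
gripper_width: 85.3
grasp_force: 0.0
```

```bash
python3 - <<'E'
from h import *
s=arm.read_state();w=imaging.get_image("wrist");save(w,"pics/w1.png")
print(s["position"].round(1),R.from_quat(s["ee_rot"]).as_matrix().round(3).tolist(),s["joints"].round(2))
print(np.array(w["T_tool_cam"]).round(2).tolist(),w["fx"],w["cx"],w["cy"])
for n,z in(("clamp_a_pivot",101),("board_mid",75)):
  print(n,[(np.round(x["pixel"]).tolist(),round(x["score"],2),watz(w,s,x["pixel"],z).round().tolist()) for x in models.tip_of(w,n)])
print([(np.round(x["rect"]).tolist(),round(x["score"],2)) for x in models.spot_in(w,"clamp_a_pivot")])
E
```

```text
[594.6 122.1 321.2] [[0.157, -0.988, -0.001], [-0.988, -0.157, -0.0], [0.0, 0.001, -1.0]] [ 0.47  0.31  0.12  0.   -1.38 -0.31]
[[-0.0, -0.96, -0.29, 73.93], [1.0, -0.0, 0.0, -0.25], [-0.0, -0.29, 0.96, -142.08], [0.0, 0.0, 0.0, 1.0]] 371.64829954431775 319.3709397973705 242.0495507172309
clamp_a_pivot [([306.0, 387.0], 0.86, [576.0, 344.0, 101.0]), ([312.0, 309.0], 0.7, [585.0, 234.0, 101.0])]
board_mid [([309.0, 210.0], 0.84, [604.0, 133.0, 75.0])]
[([285.0, 281.0, 337.0, 364.0], 0.97), ([287.0, 356.0, 326.0, 411.0], 0.79), ([276.0, 78.0, 345.0, 116.0], 0.28)]
```

View pics/w1.png

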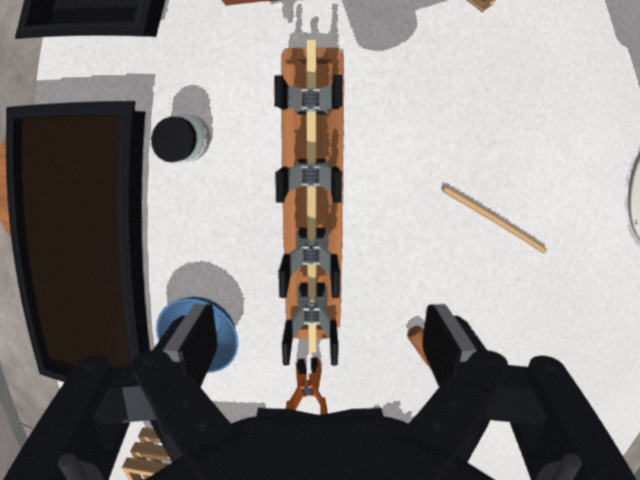

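The wrist view shows the four clamps' pivots at about (310,98), (311,177), (311,254) and (311,316). The orange clamp is at (307,388), and the board's top edge runs straight along column 311.

```bash
python3 - <<'E'
from h import *
s=arm.read_state();w=imaging.get_image("wrist")
for px in[(310,98),(311,177),(311,254),(311,316)]:print(watz(w,s,px,101).round(1))
for px in[(311,42),(312,130),(312,205),(312,350)]:print("b",watz(w,s,px,75).round(1))
Q=R.from_quat(s["ee_rot"]).as_matrix()
for px in[(310,98),(311,177),(311,254),(311,316)]:print((Q.T@(watz(w,s,px,101)-s["position"])).round(1))
# blob centres of handles: dark pixels
f=w["frame"].max(2)<45
n,l,st,c=cv2.connectedComponentsWithStats(f.astype(np.uint8))
for i in range(1,n):
  if 40<st[i,4]<3000 and 260<c[i,0]<360: print(st[i].tolist(),c[i].round())
E
```

```text
[620.3  16.7 101. ]
[607.5  93.1 101. ]
[595.6 171.7 101. ]
[585.  243.3 101. ]
b [629.7 -45.4  75. ]
b [614.1  47.3  75. ]
b [602.  125.9  75. ]
b [575.2 305.   75. ]
[107.4  -8.9 220.9]
[ 29.9  -8.2 220.9]
[-49.5  -8.7 220.9]
[-121.9   -9.3  221. ]
[332, 77, 9, 32, 271] [336.  93.]
[275, 78, 13, 32, 323] [281.  93.]
[277, 168, 11, 34, 319] [282. 184.]
[332, 168, 8, 35, 260] [335. 185.]
[299, 229, 8, 9, 65] [303. 233.]
[317, 229, 9, 9, 69] [320. 233.]
[331, 255, 8, 42, 242] [334. 274.]
[280, 256, 10, 41, 272] [285. 274.]
[300, 284, 7, 13, 75] [303. 290.]
[317, 284, 8, 13, 88] [320. 290.]
[283, 321, 10, 43, 217] [288. 339.]
[330, 320, 8, 44, 195] [333. 339.]
[312, 358, 6, 14, 56] [314. 364.]
[298, 360, 8, 14, 88] [302. 366.]
```

Call:
arm_command([
  {"grip": 1,"linear": [15,-9,40],"rot": [0,0,0]},
  {"grip": 1,"linear": [29,-9,80],"rot": [0,0,0]},
  {"grip": 0.9,"linear": [29,-9,110],"rot": [0,0,0]},
  {"grip": 0.8,"linear": [29,-9,135],"rot": [0,0,0]},
  {"grip": 0.8,"linear": [29,-9,160],"rot": [0,0,0]},
  {"grip": 0.75,"linear": [29,-9,184],"rot": [0,0,0]},
  {"grip": 0.7,"linear": [29,-9,184],"rot": [0,0,0]},
  {"grip": 0.64,"linear": [29,-9,184],"rot": [0,0,0]},
  {"grip": 0.64,"linear": [29,-9,184],"rot": [0,0,0]},
])

```text
clock: 4.7
position: [609.1, 95.3, 138.9]
ee_rot: [0.761, -0.649, 0.001, -0.001]
contact_force: [0.8, 0.6, -0.6]
gripper_width: 54.5
grasp_force: 0.0
```

```bash
python3 - <<'E'
from h import *
s=arm.read_state();w=imaging.get_image("wrist");save(w,"pics/w2.png")
E
```

```text
(no output)
```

View pics/w2.png

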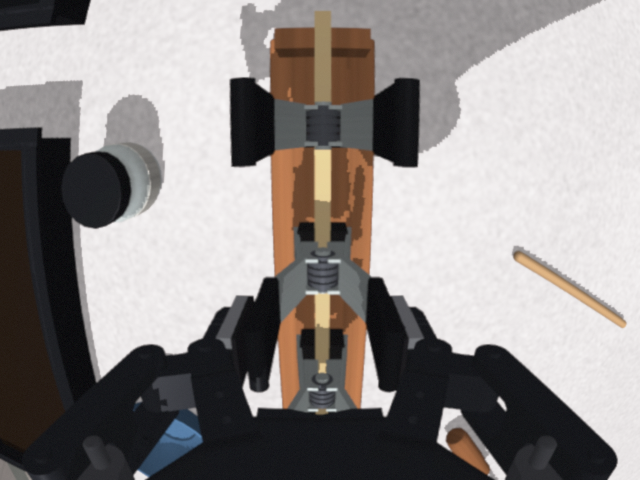

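The fingers straddle the second clamp's handles evenly, left handle at (263,330) and right at (382,330). Squeezing a little.

Call:
arm_command([
  {"grip": 0.61,"linear": [0,0,0],"rot": [0,0,0]},
  {"grip": 0.595,"linear": [0,0,0],"rot": [0,0,0]},
  {"grip": 0.595,"linear": [0,0,0],"rot": [0,0,0]},
])

```text
clock: 5.12
position: [608.1, 95.1, 138.0]
ee_rot: [0.761, -0.649, 0.0, 0.0]
contact_force: [-2.3, -0.1, 6.0]
gripper_width: 50.9
grasp_force: 8.0
```

Call:
arm_command([
  {"grip": 0.585,"linear": [0,0,0],"rot": [0,0,0]},
  {"grip": 0.585,"linear": [0,0,0],"rot": [0,0,0]},
])

```text
clock: 5.38
position: [608.2, 95.2, 136.6]
ee_rot: [0.761, -0.649, -0.0, 0.0]
contact_force: [-0.1, 0.2, -0.6]
gripper_width: 50.1
grasp_force: 15.7
```

Second clamp is sound. Sliding along to the first clamp, fingers open.

Call:
arm_command([
  {"grip": 0.85,"linear": [0,0,0],"rot": [0,0,0]},
  {"grip": 0.85,"linear": [0,0,0],"rot": [0,0,0]},
  {"grip": 0.85,"linear": [26,0,0],"rot": [0,0,0]},
  {"grip": 0.85,"linear": [52,0,0],"rot": [0,0,0]},
  {"grip": 0.75,"linear": [75,0,0],"rot": [0,0,0]},
  {"grip": 0.63,"linear": [75,0,0],"rot": [0,0,0]},
  {"grip": 0.61,"linear": [75,0,0],"rot": [0,0,0]},
  {"grip": 0.595,"linear": [75,0,0],"rot": [0,0,0]},
  {"grip": 0.59,"linear": [75,0,0],"rot": [0,0,0]},
  {"grip": 0.59,"linear": [75,0,0],"rot": [0,0,0]},
])

```text
clock: 6.62
position: [619.8, 21.6, 137.0]
ee_rot: [0.761, -0.649, -0.0, 0.0]
contact_force: [-1.3, 0.5, -0.8]
gripper_width: 50.8
grasp_force: 13.6
```

First clamp is sound too. On to the third.

Call:
arm_command([
  {"grip": 0.85,"linear": [0,0,0],"rot": [0,0,0]},
  {"grip": 0.85,"linear": [0,0,0],"rot": [0,0,0]},
  {"grip": 0.85,"linear": [-40,0,0],"rot": [0,0,0]},
  {"grip": 0.85,"linear": [-80,0,0],"rot": [0,0,0]},
  {"grip": 0.85,"linear": [-120,0,0],"rot": [0,0,0]},
  {"grip": 0.75,"linear": [-150,0,0],"rot": [0,0,0]},
  {"grip": 0.63,"linear": [-150,0,0],"rot": [0,0,0]},
  {"grip": 0.61,"linear": [-150,0,0],"rot": [0,0,0]},
  {"grip": 0.595,"linear": [-150,0,0],"rot": [0,0,0]},
  {"grip": 0.59,"linear": [-150,0,0],"rot": [0,0,0]},
])

```text
clock: 7.88
position: [596.6, 168.3, 137.0]
ee_rot: [0.76, -0.65, -0.0, 0.0]
contact_force: [-1.0, -0.4, -0.7]
gripper_width: 50.5
grasp_force: 4.8
```

Call:
arm_command([
  {"grip": 0.59,"linear": [0,0,0],"rot": [0,0,0]},
  {"grip": 0.59,"linear": [0,0,0],"rot": [0,0,0]},
])

```text
clock: 8.12
position: [596.5, 168.9, 137.2]
ee_rot: [0.761, -0.649, -0.0, 0.0]
contact_force: [-0.3, -0.8, -1.3]
gripper_width: 50.5
grasp_force: 4.7
```

The third clamp gives at 4.7 N, so it looks like the tired one. Confirming with a slightly larger squeeze.

Call:
arm_command([
  {"grip": 0.565,"linear": [0,0,0],"rot": [0,0,0]},
  {"grip": 0.55,"linear": [0,0,0],"rot": [0,0,0]},
  {"grip": 0.55,"linear": [0,0,0],"rot": [0,0,0]},
])

```text
clock: 8.5
position: [596.5, 169.3, 137.3]
ee_rot: [0.761, -0.649, -0.0, 0.0]
contact_force: [-0.0, -0.3, -0.7]
gripper_width: 46.9
grasp_force: 5.7
```

Confirmed: 47 mm at under 6 N. I'll regrip it with the tool tilted 35°, so that it can be laid flat later without the gripper body hitting the bench.

Call:
arm_command([
  {"grip": 0.85,"linear": [0,0,0],"rot": [0,0,0]},
  {"grip": 0.85,"linear": [0,0,-5],"rot": [0,0,0]},
  {"grip": 0.85,"linear": [0,0,-30],"rot": [0,-0.1,0]},
  {"grip": 0.85,"linear": [-5,0,-35],"rot": [0,-0.25,0]},
  {"grip": 0.85,"linear": [-14,0,-35],"rot": [0,-0.4,0]},
  {"grip": 0.85,"linear": [-14,0,-35],"rot": [0,-0.55,0]},
  {"grip": 0.85,"linear": [-14,0,-35],"rot": [0,-0.61,0]},
  {"grip": 0.85,"linear": [-14,0,-20],"rot": [0,-0.61,0]},
  {"grip": 0.75,"linear": [-14,0,-10],"rot": [0,-0.61,0]},
  {"grip": 0.65,"linear": [-14,0,-10],"rot": [0,-0.61,0]},
])

```text
clock: 9.75
position: [593.3, 183.7, 145.9]
ee_rot: [0.726, -0.619, -0.229, -0.194]
contact_force: [-0.4, 0.9, -0.0]
gripper_width: 55.8
grasp_force: 0.0
```

```bash
python3 - <<'E'
from h import *
s=arm.read_state();w=imaging.get_image("wrist");d=imaging.get_image("side")
a=w["frame"];b=cv2.resize(d["frame"][180:420,180:420],(480,480))
a=cv2.resize(a[:,60:560],(320,307));c=np.zeros((480,800,3),np.uint8);c[:307,:320]=a;c[:,320:]=b
save({"frame":c},"pics/w3.png");print(s["position"].round(1),s["joints"].round(2),s["contact_force"].round(1))
E
```

```text
[593.3 183.7 145.9] [ 0.23  0.49  0.06 -0.67 -1.18  0.21] [-0.4  0.9 -0. ]
```

View pics/w3.png

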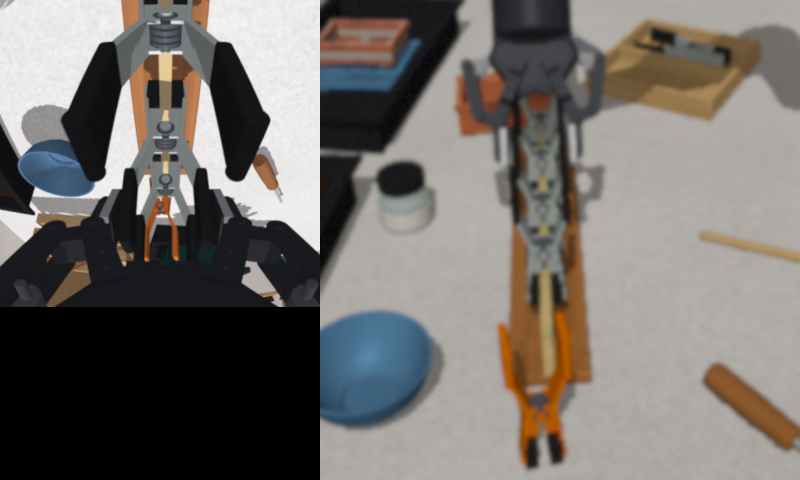

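The wrist view shows the fingers on both sides of the third clamp's handles, at (120,210) and (205,210). The side view shows the gripper over the row with nothing touched. Squeezing and lifting.

Call:
arm_command([
  {"grip": 0.55,"linear": [0,0,0],"rot": [0,0,0]},
  {"grip": 0.45,"linear": [0,0,0],"rot": [0,0,0]},
  {"grip": 0.37,"linear": [0,0,0],"rot": [0,0,0]},
  {"grip": 0.37,"linear": [0,0,0],"rot": [0,0,0]},
  {"grip": 0.37,"linear": [0,0,0],"rot": [0,0,0]},
])

```text
clock: 10.48
position: [594.4, 183.0, 147.3]
ee_rot: [0.726, -0.619, -0.228, -0.195]
contact_force: [-0.2, 0.1, -1.3]
gripper_width: 33.0
grasp_force: 48.0
```

Call:
arm_command([
  {"grip": 0.35,"linear": [-6,0,-8],"rot": [0,0,0]},
  {"grip": 0.35,"linear": [-12,0,-16],"rot": [0,0,0]},
  {"grip": 0.35,"linear": [-20,0,-29],"rot": [0,0,0]},
  {"grip": 0.35,"linear": [-34,0,-49],"rot": [0,0,0]},
  {"grip": 0.35,"linear": [-52,0,-74],"rot": [0,0,0]},
  {"grip": 0.35,"linear": [-75,0,-107],"rot": [0,0,0]},
  {"grip": 0.35,"linear": [-86,0,-123],"rot": [0,0,0]},
  {"grip": 0.35,"linear": [-86,0,-123],"rot": [0,0,0]},
])

```text
clock: 11.48
position: [594.7, 183.2, 299.4]
ee_rot: [0.726, -0.619, -0.227, -0.196]
contact_force: [0.7, 0.1, -1.4]
gripper_width: 31.6
grasp_force: 59.1
```

```bash
python3 - <<'E'
from h import *
s=arm.read_state();w=imaging.get_image("wrist");d=imaging.get_image("side");t=imaging.get_image("top")
c=np.zeros((480,800,3),np.uint8)
c[:240,:320]=cv2.resize(w["frame"],(320,240),interpolation=cv2.INTER_AREA);c[240:,:320]=cv2.resize(t["frame"][180:360,170:410],(320,240));c[:,320:]=cv2.resize(d["frame"][120:420,180:480],(480,480))
save({"frame":c},"pics/w4.png")
Q=R.from_quat(s["ee_rot"]).as_matrix();print(s["position"].round(1),Q.round(3).tolist(),s["joints"].round(2),s["gripper_width"],s["grasp_force"])
# tray rim via models twice
for n in ["free_bay","worn_clamp_mid"]:
  for p in(t,d):print(n,[(np.round(x["pixel"],1).tolist(),atz(p,x["pixel"],6).round(1).tolist()) for x in models.tip_of(p,n)][:2])
E
```

```text
[594.7 183.2 299.4] [[0.131, -0.988, -0.087], [-0.809, -0.157, 0.566], [-0.573, -0.004, -0.819]] [ 0.24  0.36  0.23 -0.62 -1.42  0.01] 31.617270927468965 59.07505156472325
free_bay [([399.7, 279.9], [487.1, -238.9, 6.0])]
free_bay [([349.4, 218.7], [493.3, -269.2, 6.0])]
worn_clamp_mid [([437.3, 295.4], [446.2, -344.3, 6.0])]
worn_clamp_mid [([366.3, 206.9], [444.2, -347.7, 6.0])]
```

View pics/w4.png

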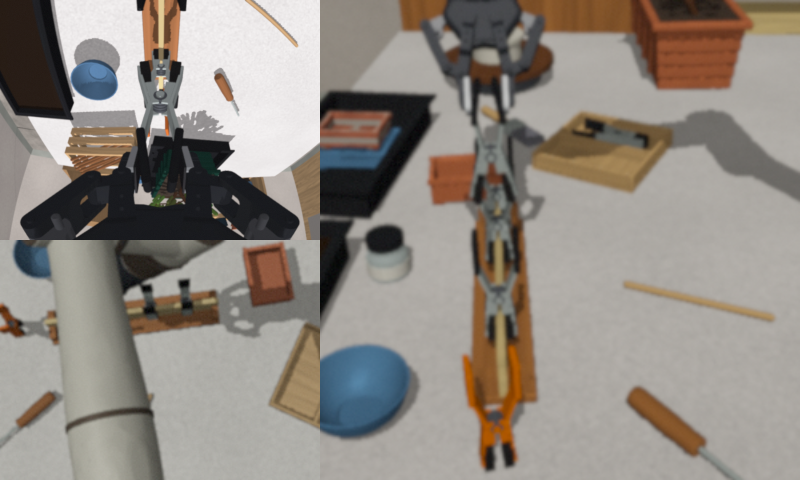

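The clamp is off the board and held; the wrist view shows it between the fingers at (160,100), and the other three still grip the board. Now working out the turn and the way to the open bench.

```bash
cat >> h.py <<'E'
from scipy.spatial.transform import Slerp
def frame(h,phi):
    h=np.array([*h,0.])/np.linalg.norm(h);Z=np.array([0,0,1.]);z=np.sin(phi)*h-np.cos(phi)*Z;x=np.cos(phi)*h+np.sin(phi)*Z
    return np.stack([x,np.cross(z,x),z],1)
def rel(s,P,Q):
    Q0=R.from_quat(s["ee_rot"]);return Q0.inv().apply(np.array(P)-s["position"]).round(0).tolist(),(Q0.inv()*R.from_matrix(Q)).as_rotvec().round(3).tolist()
E
python3 - <<'E'
from h import *
s=arm.read_state();F=frame((-1,1),np.radians(50.5))
r=rel(s,[472,-32,300],F);print(r,np.linalg.norm(r[1]))
for P in([590,150,330],[540,60,330],[500,10,330],[472,-32,300]):print(rel(s,P,F)[0])
t=imaging.get_image("top")
for px in[(283,296),(262,362)]:print("stick",atz(t,px,5).round())
for px in[(400,243),(466,270),(437,332),(373,303)]:print("tray",atz(t,px,34).round())
E
```

```text
([156.0, 154.0, -114.0], [-0.353, 0.574, 2.596]) 2.6820329975598733
[7.0, 9.0, -46.0]
[73.0, 73.0, -93.0]
[109.0, 120.0, -117.0]
[156.0, 154.0, -114.0]
stick [433.  89.   5.]
stick [250. 140.   5.]
tray [ 588. -235.   34.]
tray [ 517. -418.   34.]
tray [ 345. -335.   34.]
tray [ 418. -161.   34.]
```

Call:
arm_command([
  {"grip": 0.35,"linear": [7,9,-46],"rot": [-0.024,0.038,0.173]},
  {"grip": 0.35,"linear": [28,29,-61],"rot": [-0.047,0.077,0.346]},
  {"grip": 0.35,"linear": [50,50,-77],"rot": [-0.071,0.115,0.519]},
  {"grip": 0.35,"linear": [73,73,-93],"rot": [-0.094,0.153,0.692]},
  {"grip": 0.35,"linear": [90,95,-105],"rot": [-0.118,0.191,0.865]},
  {"grip": 0.35,"linear": [109,120,-117],"rot": [-0.141,0.23,1.038]},
  {"grip": 0.35,"linear": [130,135,-115],"rot": [-0.165,0.268,1.211]},
  {"grip": 0.35,"linear": [145,145,-115],"rot": [-0.188,0.306,1.385]},
  {"grip": 0.35,"linear": [156,154,-114],"rot": [-0.212,0.344,1.558]},
  {"grip": 0.35,"linear": [156,154,-114],"rot": [-0.235,0.383,1.731]},
])

```text
clock: 13.12
position: [472.3, -32.3, 300.8]
ee_rot: [-0.042, 0.944, 0.232, -0.23]
contact_force: [0.6, 0.3, -1.2]
gripper_width: 32.0
grasp_force: 59.2
```

```bash
python3 - <<'E'
from h import *
s=arm.read_state();F=frame((-1,1),np.radians(50.5));print(s["joints"].round(2),s["position"].round(),s["gripper_width"])
r=rel(s,[472,-32,300],F);print(r)
r=rel(s,[472,-32,150],F);print(r)
E
```

```text
[-0.02  0.38  0.18 -0.44 -1.87 -1.49] [472. -32. 301.] 31.990975331482616
([-0.0, -0.0, 1.0], [-0.116, 0.192, 0.86])
([-62.0, -69.0, 119.0], [-0.116, 0.192, 0.86])
```

Call:
arm_command([
  {"grip": 0.35,"linear": [0,0,0],"rot": [-0.023,0.038,0.172]},
  {"grip": 0.35,"linear": [-5,-5,10],"rot": [-0.046,0.077,0.344]},
  {"grip": 0.35,"linear": [-15,-17,30],"rot": [-0.07,0.115,0.516]},
  {"grip": 0.35,"linear": [-30,-34,59],"rot": [-0.093,0.154,0.688]},
  {"grip": 0.35,"linear": [-46,-51,89],"rot": [-0.116,0.192,0.86]},
  {"grip": 0.35,"linear": [-62,-69,119],"rot": [-0.116,0.192,0.86]},
  {"grip": 0.35,"linear": [-62,-69,119],"rot": [-0.116,0.192,0.86]},
])

```text
clock: 14.0
position: [471.5, -31.3, 148.0]
ee_rot: [0.344, 0.836, 0.163, -0.396]
contact_force: [-0.5, 0.3, -0.6]
gripper_width: 31.8
grasp_force: 59.3
```

```bash
python3 - <<'E'
from h import *
s=arm.read_state();F=frame((-1,1),np.radians(50.5));print(s["joints"].round(2),s["position"].round(),s["gripper_width"])
for z in(150,60,25,15):print(rel(s,[472,-32,z],F))
w=imaging.get_image("side");save({"frame":cv2.resize(w["frame"][100:400,200:600],(800,600))},"pics/s5.png")
E
```

```text
[-0.09  0.62  0.08 -0.53 -1.76 -2.17] [472. -31. 148.] 31.7985896110588
([1.0, -0.0, -2.0], [-0.003, -0.004, 0.003])
([-69.0, -0.0, 55.0], [-0.003, -0.004, 0.003])
([-96.0, -0.0, 77.0], [-0.003, -0.004, 0.003])
([-103.0, -0.0, 84.0], [-0.003, -0.004, 0.003])
```

View pics/s5.png

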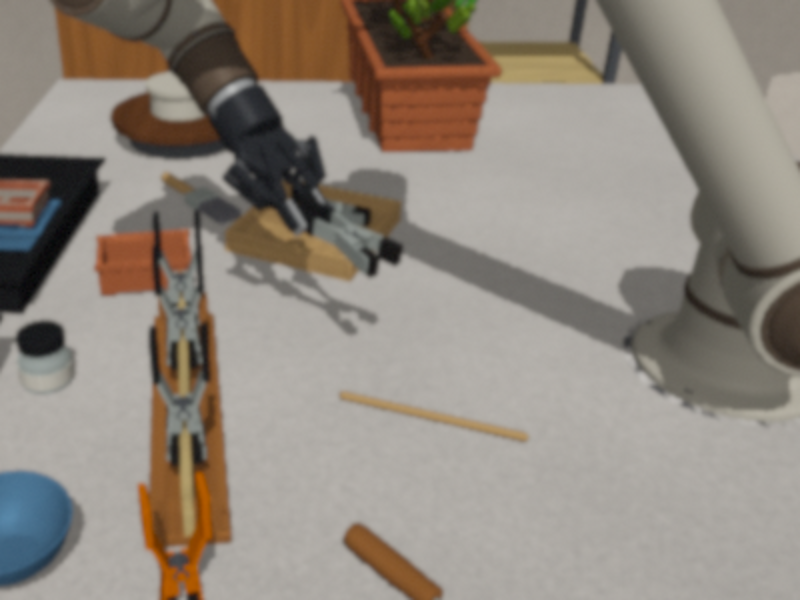

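The side view shows the clamp held level, jaws toward the robot at (375,245), over clear bench. The board clamps are at (180,290) and (185,415) in the crop. Lowering.

Call:
arm_command([
  {"grip": 0.35,"linear": [-30,0,24],"rot": [0,0,0]},
  {"grip": 0.35,"linear": [-60,0,48],"rot": [0,0,0]},
  {"grip": 0.35,"linear": [-80,0,65],"rot": [0,0,0]},
  {"grip": 0.35,"linear": [-90,0,73],"rot": [0,0,0]},
  {"grip": 0.35,"linear": [-96,0,78],"rot": [0,0,0]},
  {"grip": 0.35,"linear": [-99,0,80],"rot": [0,0,0]},
  {"grip": 0.35,"linear": [-99,0,80],"rot": [0,0,0]},
])

```text
clock: 14.92
position: [474.7, -32.3, 23.9]
ee_rot: [0.343, 0.838, 0.164, -0.392]
contact_force: [-0.3, -0.7, -0.0]
gripper_width: 31.5
grasp_force: 59.3
```

```bash
python3 - <<'E'
from h import *
s=arm.read_state();print(s["joints"].round(2),s["position"].round(1),s["contact_force"].round(1),R.from_quat(s["ee_rot"]).as_matrix().round(3)[:,2])
w=imaging.get_image("side");c=cv2.resize(w["frame"][170:270,270:430],(800,500),interpolation=cv2.INTER_CUBIC);save({"frame":c},"pics/s6.png")
E
```

```text
[-0.09  0.78  0.03 -0.52 -1.56 -2.05] [474.7 -32.3  23.9] [-0.3 -0.7 -0. ] [-0.545  0.544 -0.639]
```

View pics/s6.png

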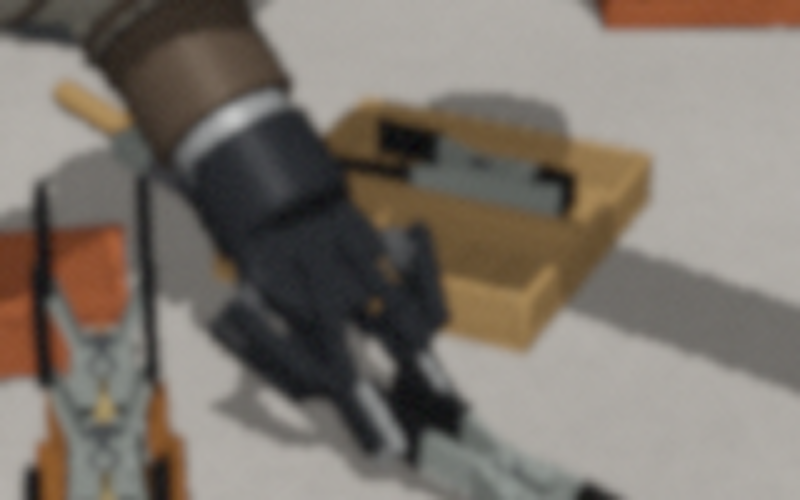

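Near the bench, with the clamp roughly level and nothing touched yet. Feeling my way down.

Call:
arm_command([
  {"grip": 0.35,"linear": [-2,0,2],"rot": [0,0,0]},
  {"grip": 0.35,"linear": [-5,0,4],"rot": [0,0,0]},
  {"grip": 0.35,"linear": [-5,0,4],"rot": [0,0,0]},
])

```text
clock: 15.35
position: [474.2, -32.2, 16.6]
ee_rot: [0.343, 0.837, 0.164, -0.393]
contact_force: [-0.1, 0.1, -1.3]
gripper_width: 31.7
grasp_force: 59.3
```

Call:
arm_command([
  {"grip": 0.35,"linear": [-2,0,1],"rot": [0,0,0]},
  {"grip": 0.35,"linear": [-3,0,2],"rot": [0,0,0]},
  {"grip": 0.35,"linear": [-3,0,2],"rot": [0,0,0]},
])

```text
clock: 15.72
position: [474.5, -32.5, 13.2]
ee_rot: [0.343, 0.837, 0.164, -0.393]
contact_force: [-0.1, -0.3, -1.3]
gripper_width: 31.7
grasp_force: 59.3
```

Call:
arm_command([
  {"grip": 0.35,"linear": [-2,0,1],"rot": [0,0,0]},
  {"grip": 0.35,"linear": [-2,0,1],"rot": [0,0,0]},
])

```text
clock: 15.98
position: [474.9, -32.8, 11.0]
ee_rot: [0.343, 0.837, 0.164, -0.393]
contact_force: [-0.0, -0.2, -1.6]
gripper_width: 31.9
grasp_force: 59.2
```

Call:
arm_command([
  {"grip": 0.35,"linear": [-1.5,0,1],"rot": [0,0,0]},
  {"grip": 0.35,"linear": [-1.5,0,1],"rot": [0,0,0]},
])

```text
clock: 16.23
position: [475.1, -32.9, 9.3]
ee_rot: [0.343, 0.837, 0.164, -0.393]
contact_force: [0.1, 0.4, -0.4]
gripper_width: 32.0
grasp_force: 59.3
```

Call:
arm_command([
  {"grip": 0.4,"linear": [0,0,0],"rot": [0,0,0]},
  {"grip": 0.45,"linear": [0,0,0],"rot": [0,0,0]},
  {"grip": 0.5,"linear": [0,0,0],"rot": [0,0,0]},
  {"grip": 0.6,"linear": [0,0,0],"rot": [0,0,0]},
  {"grip": 0.7,"linear": [0,0,0],"rot": [0,0,0]},
  {"grip": 0.8,"linear": [0,0,0],"rot": [0,0,0]},
  {"grip": 0.9,"linear": [0,0,0],"rot": [0,0,0]},
  {"grip": 0.95,"linear": [0,0,0],"rot": [0,0,0]},
])

```text
clock: 17.23
position: [475.2, -32.9, 9.4]
ee_rot: [0.343, 0.837, 0.164, -0.393]
contact_force: [-0.6, -0.1, -0.5]
gripper_width: 81.3
grasp_force: 0.0
```

```bash
python3 - <<'E'
from h import *
s=arm.read_state();print(s["position"].round(1),s["contact_force"].round(1),s["gripper_width"],s["clock"])
w=imaging.get_image("side");c=cv2.resize(w["frame"][170:290,270:462],(800,500),interpolation=cv2.INTER_CUBIC);save({"frame":c},"pics/s7.png")
E
```

```text
[475.2 -32.9   9.4] [-0.6 -0.1 -0.5] 81.26603965503763 17.225
```

View pics/s7.png

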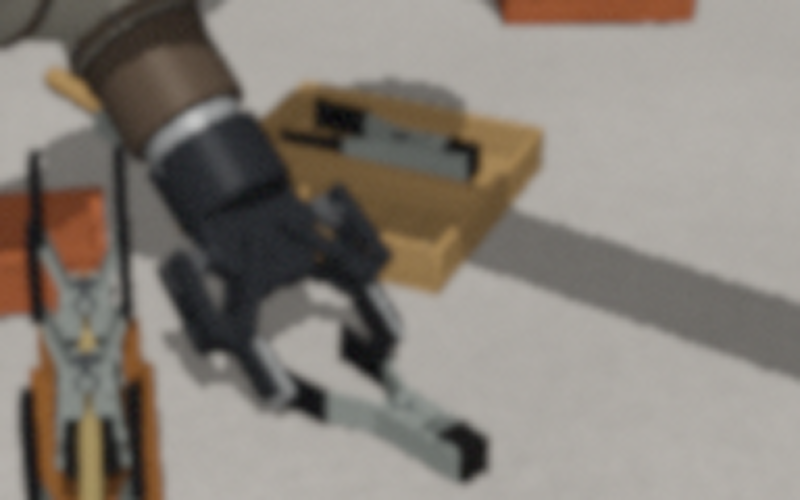

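The clamp lies flat on the open bench with its jaws shut at (465,450); the handles have spread between the open fingers. Backing out and turning the tool down above it.

```bash
python3 - <<'E'
from h import *
s=arm.read_state();F=frame((-1,1),0.)
print(rel(s,[505,-66,100],F)); print(rel(s,[450,-8,200],F))
E
```

```text
([41.0, -2.0, -92.0], [0.002, -0.879, 0.007])
([169.0, 1.0, -94.0], [0.002, -0.879, 0.007])
```

Call:
arm_command([
  {"grip": 1,"linear": [0,0,-8],"rot": [0,0,0]},
  {"grip": 1,"linear": [0,0,-25],"rot": [0,0,0]},
  {"grip": 1,"linear": [0,0,-55],"rot": [0,0,0]},
  {"grip": 1,"linear": [0,0,-90],"rot": [0,0,0]},
  {"grip": 1,"linear": [5,0,-120],"rot": [0,0,0]},
])

```text
clock: 17.9
position: [539.5, -97.6, 91.2]
ee_rot: [0.344, 0.838, 0.164, -0.392]
contact_force: [-0.0, -0.4, -0.5]
gripper_width: 85.5
grasp_force: 0.0
```

```bash
python3 - <<'E'
from h import *
s=arm.read_state();F=frame((-1,1),0.);print(s["position"].round(),s["joints"].round(2))
print(rel(s,[520,-78,180],F));print(rel(s,[450,-8,200],F))
E
```

```text
[540. -98.  91.] [-0.16  0.8   0.28 -0.48 -1.8  -2.11]
([86.0, 1.0, -35.0], [0.003, -0.878, 0.006])
([165.0, 1.0, 28.0], [0.003, -0.878, 0.006])
```

Call:
arm_command([
  {"grip": 1,"linear": [40,0,-20],"rot": [0,-0.15,0]},
  {"grip": 1,"linear": [80,0,-30],"rot": [0,-0.32,0]},
  {"grip": 1,"linear": [105,0,-15],"rot": [0,-0.5,0]},
  {"grip": 1,"linear": [130,0,0],"rot": [0,-0.68,0]},
  {"grip": 1,"linear": [150,1,15],"rot": [0.003,-0.85,0.006]},
  {"grip": 1,"linear": [165,1,28],"rot": [0.003,-0.878,0.006]},
  {"grip": 1,"linear": [165,1,28],"rot": [0.003,-0.878,0.006]},
])

```text
clock: 18.77
position: [448.0, -5.7, 200.8]
ee_rot: [0.381, 0.925, 0.001, 0.001]
contact_force: [0.2, -0.1, 1.2]
gripper_width: 85.5
grasp_force: 0.0
```

```bash
python3 - <<'E'
from h import *
s=arm.read_state();w=imaging.get_image("wrist");save(w,"pics/w8.png");print(s["position"].round(1),s["joints"].round(2),R.from_quat(s["ee_rot"]).as_matrix().round(3).tolist())
print([(np.round(x["pixel"]).tolist(),round(x["score"],2),watz(w,s,x["pixel"],12).round(1).tolist()) for x in models.tip_of(w,"clamp_a_pivot")])
E
```

```text
[448.   -5.7 200.8] [ 0.35  0.11 -0.45 -0.   -1.01 -2.7 ] [[-0.71, 0.704, 0.002], [0.704, 0.71, 0.001], [-0.0, 0.002, -1.0]]
[([636.0, 159.0], 0.89, [656.1, 310.8, 12.0])]
```

View pics/w8.png

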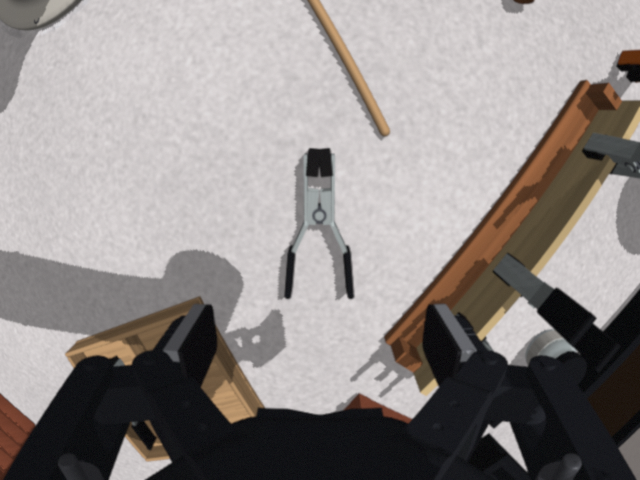

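The wrist view shows the clamp lying flat with its jaws shut: pivot ring at (319,215), jaw ends at (319,150), handle ends at (288,297) and (351,297). That makes 11 pictures viewed against the limit of 10, so from here I'll work from numbers only.

```bash
python3 - <<'E'
from h import *
s=arm.read_state();w=imaging.get_image("wrist");Q=R.from_quat(s["ee_rot"]).as_matrix()
for n,px,z in[("piv",(319,215),24),("jaw",(319,150),22),("h1",(288,297),12),("h2",(351,297),12)]:
  P=watz(w,s,px,z);print(n,P.round(1),(Q.T@(P-s["position"])).round(1))
f=w["frame"].astype(int);m=(f.max(2)<50)
m[:, :250]=0;m[:,400:]=0;m[310:]=0;m[:140]=0
n,l,st,c=cv2.connectedComponentsWithStats(m.astype(np.uint8))
for i in range(1,n):
  if st[i,4]>60:print(st[i].tolist(),c[i].round(1))
E
```

```text
piv [447.8  -4.7  24. ] [  2.4  -0.2 176. ]
jaw [407.7  35.4  22. ] [ 5.91e+01 -1.00e-01  1.78e+02]
h1 [486.3 -86.3  12. ] [-82.4 -30.8 187.9]
h2 [530.  -42.5  12. ] [-82.5  31.1 188. ]
[306, 147, 25, 28, 582] [318.  160.6]
[285, 245, 8, 52, 266] [288.5 272.1]
[343, 249, 10, 48, 256] [347.6 272.4]
```

Call:
arm_command([
  {"grip": 0.8,"linear": [8,0,40],"rot": [0,0,0]},
  {"grip": 0.7,"linear": [8,0,85],"rot": [0,0,0]},
  {"grip": 0.58,"linear": [8,0,130],"rot": [0,0,0]},
  {"grip": 0.58,"linear": [8,0,160],"rot": [0,0,0]},
  {"grip": 0.58,"linear": [8,0,178],"rot": [0,0,0]},
  {"grip": 0.58,"linear": [8,0,188],"rot": [0,0,0]},
  {"grip": 0.58,"linear": [8,0,193],"rot": [0,0,0]},
  {"grip": 0.58,"linear": [8,0,193],"rot": [0,0,0]},
])

```text
clock: 19.92
position: [443.1, -0.8, 6.0]
ee_rot: [0.382, 0.924, 0.0, -0.001]
contact_force: [0.5, -0.1, -0.2]
gripper_width: 49.8
grasp_force: 0.0
```

Call:
arm_command([
  {"grip": 0.5,"linear": [0,0,1],"rot": [0,0,0]},
  {"grip": 0.4,"linear": [0,0,1],"rot": [0,0,0]},
  {"grip": 0.3,"linear": [0,0,1],"rot": [0,0,0]},
  {"grip": 0.2,"linear": [0,0,1],"rot": [0,0,0]},
  {"grip": 0.2,"linear": [0,0,1],"rot": [0,0,0]},
  {"grip": 0.2,"linear": [0,0,1],"rot": [0,0,0]},
])

```text
clock: 20.68
position: [443.0, -0.5, 5.7]
ee_rot: [0.382, 0.924, 0.0, -0.0]
contact_force: [-1.5, 0.8, 5.1]
gripper_width: 25.3
grasp_force: 59.2
```

Call:
arm_command([
  {"grip": 0.2,"linear": [0,0,-15],"rot": [0,0,0]},
  {"grip": 0.2,"linear": [0,0,-50],"rot": [0,0,0]},
  {"grip": 0.2,"linear": [0,0,-100],"rot": [0,0,0]},
  {"grip": 0.2,"linear": [0,0,-150],"rot": [0,0,0]},
  {"grip": 0.2,"linear": [0,0,-200],"rot": [0,0,0]},
  {"grip": 0.2,"linear": [0,0,-200],"rot": [0,0,0]},
])

```text
clock: 21.42
position: [445.1, -0.1, 209.0]
ee_rot: [0.382, 0.924, 0.003, 0.003]
contact_force: [0.2, 0.3, -1.9]
gripper_width: 25.2
grasp_force: 59.3
```

```bash
python3 - <<'E'
from h import *
s=arm.read_state();print(s["gripper_width"],s["grasp_force"],s["position"].round(1))
t=imaging.get_image("top");d=imaging.get_image("side");w=imaging.get_image("wrist")
for n in["free_bay","worn_clamp_mid","clamp_a_pivot"]:
  for k,p in(("t",t),("d",d)):print(n,k,[(np.round(x["pixel"],1).tolist(),round(x["score"],2),atz(p,x["pixel"],6).round(1).tolist()) for x in models.tip_of(p,n)][:3])
  print(n,"w",[(np.round(x["pixel"],1).tolist(),round(x["score"],2),watz(w,s,x["pixel"],6).round(1).tolist()) for x in models.tip_of(w,n)][:3])
F=frame((-.914,.407),0.)
print(rel(s,[495,-160,215],F))
E
```

```text
25.224908155797966 59.26724374294281 [ 4.451e+02 -1.000e-01  2.090e+02]
free_bay t [([397.9, 279.6], 0.67, [487.8, -233.8, 6.0])]
free_bay d [([350.3, 222.9], 0.84, [490.0, -244.0, 6.0])]
free_bay w [([634.3, 165.1], 0.29, [672.6, 322.4, 6.0])]
worn_clamp_mid t []
worn_clamp_mid d [([367.7, 204.4], 0.95, [439.8, -365.1, 6.0])]
worn_clamp_mid w []
clamp_a_pivot t [([227.2, 231.9], 0.7, [612.5, 257.5, 6.0]), ([178.0, 241.6], 0.58, [580.3, 397.2, 6.0])]
clamp_a_pivot d [([287.8, 381.0], 0.68, [583.1, 331.3, 6.0]), ([289.3, 304.2], 0.63, [611.0, 125.1, 6.0])]
clamp_a_pivot w [([635.8, 167.7], 0.93, [677.3, 322.9, 6.0])]
([-148.0, -78.0, -6.0], [0.008, 0.005, -0.365])
```

Call:
arm_command([
  {"grip": 0.2,"linear": [-25,-7,-30],"rot": [0,0,-0.07]},
  {"grip": 0.2,"linear": [-50,-14,-60],"rot": [0,0,-0.15]},
  {"grip": 0.2,"linear": [-75,-20,-91],"rot": [0,0,-0.25]},
  {"grip": 0.2,"linear": [-100,-27,-91],"rot": [0,0,-0.35]},
  {"grip": 0.2,"linear": [-125,-33,-91],"rot": [0,0,-0.365]},
  {"grip": 0.2,"linear": [-145,-39,-91],"rot": [0,0,-0.365]},
  {"grip": 0.2,"linear": [-145,-39,-91],"rot": [0,0,-0.365]},
])

```text
clock: 22.9
position: [518.4, -131.7, 295.0]
ee_rot: [0.209, 0.978, -0.0, -0.001]
contact_force: [-0.5, 0.2, -1.9]
gripper_width: 25.3
grasp_force: 59.3
```

```bash
cat > tray.py <<'E'
from h import *
def ortho(p,s,z,x0=280,x1=660,y0=-480,y1=-80):
    # rows: x decreasing, cols: y decreasing, 1 mm
    X,Y=np.meshgrid(np.arange(x1,x0,-1.),np.arange(y1,y0,-1.),indexing="ij");P=np.stack([X,Y,np.full_like(X,z)],-1).reshape(-1,3)
    if s is None:
        E=np.array(p["extrinsics"]);q=P@E[:3,:3].T+E[:3,3];u=p["fx"]*q[:,0]/q[:,2]+p["cx"];v=p["fy"]*q[:,1]/q[:,2]+p["cy"]
    else:
        T=np.array(p["T_tool_cam"]);Q=R.from_quat(s["ee_rot"]).as_matrix();q=((P-s["position"])@Q-T[:3,3])@T[:3,:3]
        r=np.hypot(q[:,0],q[:,1]);th=np.arctan2(r,q[:,2]);k=th*p["fx"]/r;u=q[:,0]*k+p["cx"];v=q[:,1]*k+p["cy"]
    return cv2.remap(p["frame"],u.reshape(X.shape).astype(np.float32),v.reshape(X.shape).astype(np.float32),cv2.INTER_LINEAR),x1,y1
def rect(o,x1,y1):
    h=cv2.cvtColor(o,cv2.COLOR_RGB2HSV);m=((h[...,0]>8)&(h[...,0]<25)&(h[...,1]>70)&(h[...,2]>70)).astype(np.uint8)
    m=cv2.morphologyEx(cv2.morphologyEx(m,cv2.MORPH_OPEN,np.ones((5,5))),cv2.MORPH_CLOSE,np.ones((5,5)))
    cs,_=cv2.findContours(m,cv2.RETR_EXTERNAL,cv2.CHAIN_APPROX_NONE);c=max(cs,key=cv2.contourArea)
    (a,b),wh,an=cv2.minAreaRect(c);B=cv2.boxPoints(((a,b),wh,an));return (x1-b,y1-a),wh,an,cv2.contourArea(c),np.array([[x1-q[1],y1-q[0]] for q in B]).round()
E
python3 - <<'E'
from tray import *
s=arm.read_state();w=imaging.get_image("wrist");t=imaging.get_image("top");print(s["position"].round(1),s["joints"].round(2),s["gripper_width"])
for n,p,ss in(("top",t,None),("w",w,s)):
  o,x1,y1=ortho(p,ss,34);cv2.imwrite(f"pics/o_{n}.png",o[...,::-1]);print(n,*rect(o,x1,y1))
print([(np.round(x["pixel"],1).tolist(),round(x["score"],2),watz(w,s,x["pixel"],6).round(1).tolist()) for x in models.tip_of(w,"free_bay")][:3])
print([(np.round(x["pixel"],1).tolist(),round(x["score"],2),watz(w,s,x["pixel"],18).round(1).tolist()) for x in models.tip_of(w,"worn_clamp_mid")][:3])
E
```

```text
[ 518.4 -131.7  295. ] [ 0.05  0.19 -0.1  -0.   -1.28 -2.05] 25.293691130882465
top (466.96923828125, -285.4461669921875) (198.75328063964844, 192.00576782226562) 23.38521957397461 35488.5 [[ 418. -156.]
 [ 595. -232.]
 [ 516. -415.]
 [ 339. -339.]]
w (471.0701446533203, -284.46278381347656) (201.92855834960938, 189.37623596191406) 23.38521957397461 37711.0 [[ 424. -154.]
 [ 598. -229.]
 [ 518. -415.]
 [ 344. -340.]]
[([225.4, 213.5], 0.89, [489.9, -244.0, 6.0]), ([531.6, 306.7], 0.63, [787.2, 88.6, 6.0])]
[([144.7, 212.8], 0.56, [442.5, -336.2, 18.0])]
```

```bash
python3 - <<'E'
from tray import *
L=np.array([.919,-.395]);A=np.array([.395,.919]);C=np.array([488.5,-241])
for n in("top","w"):
  o=cv2.imread(f"pics/o_{n}.png",0).astype(float)
  for rng in((-60,-20),(20,60)):
    v=[np.mean([o[int(660-q[0]),int(-80-q[1])] for l in range(*rng,2) for q in[C+a*A+l*L]]) for a in range(-64,66,2)]
    print(n,rng,np.round(v).astype(int).tolist())
  v=[np.mean([o[int(660-q[0]),int(-80-q[1])] for a in range(-20,20,2) for q in[C+a*A+l*L]]) for l in range(-106,108,2)]
  print(n,"long",np.round(v[:14]).astype(int).tolist(),np.round(v[-14:]).astype(int).tolist())
E
```

```text
top (-60, -20) [130, 115, 101, 94, 100, 114, 128, 133, 127, 119, 121, 130, 138, 141, 141, 142, 141, 141, 141, 141, 141, 141, 141, 141, 141, 141, 141, 141, 141, 141, 141, 141, 141, 141, 141, 140, 141, 141, 141, 140, 140, 140, 140, 141, 141, 140, 134, 123, 107, 96, 92, 90, 92, 98, 111, 122, 127, 134, 149, 165, 173, 176, 176, 175, 175]
top (20, 60) [82, 89, 91, 91, 91, 92, 93, 89, 83, 77, 78, 86, 96, 103, 109, 112, 114, 116, 117, 118, 119, 121, 123, 126, 128, 131, 133, 136, 138, 139, 139, 138, 138, 139, 139, 137, 131, 121, 109, 98, 91, 88, 86, 84, 80, 77, 74, 70, 65, 60, 55, 50, 46, 44, 45, 47, 49, 53, 58, 67, 76, 83, 86, 85, 83]
top long [175, 169, 155, 138, 130, 131, 130, 119, 108, 109, 123, 136, 144, 145] [118, 107, 94, 86, 90, 100, 110, 120, 133, 145, 152, 156, 158, 161]
w (-60, -20) [187, 188, 188, 187, 176, 139, 145, 183, 190, 170, 128, 118, 114, 126, 171, 188, 188, 188, 188, 188, 188, 188, 188, 188, 188, 189, 188, 187, 187, 188, 188, 187, 187, 188, 188, 188, 188, 187, 188, 188, 187, 187, 187, 187, 187, 187, 187, 187, 185, 157, 121, 116, 116, 116, 125, 164, 179, 142, 117, 161, 227, 234, 235, 236, 236]
w (20, 60) [31, 35, 58, 92, 112, 116, 117, 118, 118, 103, 78, 71, 72, 81, 107, 117, 128, 142, 147, 148, 151, 152, 154, 156, 159, 163, 167, 172, 176, 180, 184, 185, 184, 185, 185, 186, 185, 185, 185, 186, 186, 185, 185, 185, 186, 186, 186, 185, 182, 154, 120, 115, 115, 115, 126, 165, 178, 142, 121, 169, 227, 234, 235, 234, 233]
w long [234, 236, 236, 236, 236, 232, 206, 197, 171, 126, 119, 116, 126, 172] [139, 105, 95, 95, 98, 108, 134, 142, 160, 194, 202, 206, 211, 215]
```

The rim profiles put the bay's middle at about (488,-241.5), centred to within a millimetre. Computing the move.

```bash
python3 - <<'E'
from h import *
s=arm.read_state();F=frame((-.919,.395),0.)
for z in(295,100,45):print(rel(s,[470.7,-234.1,z],F))
E
```

```text
([1.0, -114.0, 1.0], [0.0, -0.002, -0.013])
([1.0, -114.0, 196.0], [0.0, -0.002, -0.013])
([0.0, -114.0, 251.0], [0.0, -0.002, -0.013])
```

Call:
arm_command([
  {"grip": 0.2,"linear": [0,-30,0],"rot": [0,0,-0.013]},
  {"grip": 0.2,"linear": [1,-65,0],"rot": [0,0,-0.013]},
  {"grip": 0.2,"linear": [1,-95,20],"rot": [0,0,-0.013]},
  {"grip": 0.2,"linear": [1,-114,50],"rot": [0,0,-0.013]},
  {"grip": 0.2,"linear": [1,-114,90],"rot": [0,0,-0.013]},
  {"grip": 0.2,"linear": [1,-114,130],"rot": [0,0,-0.013]},
  {"grip": 0.2,"linear": [1,-114,170],"rot": [0,0,-0.013]},
  {"grip": 0.2,"linear": [1,-114,205],"rot": [0,0,-0.013]},
  {"grip": 0.2,"linear": [1,-114,225],"rot": [0,0,-0.013]},
  {"grip": 0.2,"linear": [1,-114,225],"rot": [0,0,-0.013]},
])

```text
clock: 24.35
position: [469.5, -233.8, 69.7]
ee_rot: [0.201, 0.98, 0.0, -0.002]
contact_force: [0.0, 0.1, -0.5]
gripper_width: 25.4
grasp_force: 59.4
```

```bash
python3 - <<'E'
from h import *
s=arm.read_state();F=frame((-.919,.395),0.);print(s["position"].round(1),s["contact_force"].round(1),s["gripper_width"])
for z in(20,12):print(rel(s,[470.7,-234.1,z],F))
E
```

```text
[ 469.5 -233.8   69.7] [ 0.   0.1 -0.5] 25.35582482660772
([-1.0, 0.0, 50.0], [-0.001, -0.005, 0.0])
([-2.0, 0.0, 58.0], [-0.001, -0.005, 0.0])
```

Call:
arm_command([
  {"grip": 0.2,"linear": [-1,0,20],"rot": [0,0,0]},
  {"grip": 0.2,"linear": [-1,0,38],"rot": [0,0,0]},
  {"grip": 0.2,"linear": [-1,0,48],"rot": [0,0,0]},
  {"grip": 0.2,"linear": [-1,0,53],"rot": [0,0,0]},
  {"grip": 0.2,"linear": [-1,0,55],"rot": [0,0,0]},
  {"grip": 0.2,"linear": [-1,0,55],"rot": [0,0,0]},
])

```text
clock: 25.1
position: [471.7, -234.9, 16.3]
ee_rot: [0.202, 0.979, 0.0, -0.0]
contact_force: [0.3, 0.5, -2.0]
gripper_width: 25.4
grasp_force: 59.3
```

Call:
arm_command([
  {"grip": 0.2,"linear": [0,0,1],"rot": [0,0,0]},
  {"grip": 0.2,"linear": [0,0,2],"rot": [0,0,0]},
  {"grip": 0.2,"linear": [0,0,2],"rot": [0,0,0]},
])

```text
clock: 25.48
position: [471.3, -234.8, 13.8]
ee_rot: [0.202, 0.979, 0.0, -0.001]
contact_force: [0.3, -0.3, -0.8]
gripper_width: 25.5
grasp_force: 59.3
```

Call:
arm_command([
  {"grip": 0.2,"linear": [0,0,1.5],"rot": [0,0,0]},
  {"grip": 0.2,"linear": [0,0,1.5],"rot": [0,0,0]},
])

```text
clock: 25.72
position: [471.2, -234.8, 12.2]
ee_rot: [0.202, 0.979, 0.0, -0.001]
contact_force: [-0.1, -0.4, 0.1]
gripper_width: 25.4
grasp_force: 59.3
```

Call:
arm_command([
  {"grip": 0.2,"linear": [0,0,1],"rot": [0,0,0]},
  {"grip": 0.2,"linear": [0,0,1],"rot": [0,0,0]},
])

```text
clock: 25.98
position: [471.4, -234.8, 11.8]
ee_rot: [0.202, 0.979, 0.0, -0.001]
contact_force: [-1.5, 0.4, 3.4]
gripper_width: 24.9
grasp_force: 59.9
```

Resting on the floor, with about 3 N of contact. Opening only to about 43 mm and lifting straight out.

Call:
arm_command([
  {"grip": 0.33,"linear": [0,0,0],"rot": [0,0,0]},
  {"grip": 0.42,"linear": [0,0,0],"rot": [0,0,0]},
  {"grip": 0.5,"linear": [0,0,0],"rot": [0,0,0]},
  {"grip": 0.5,"linear": [0,0,0],"rot": [0,0,0]},
  {"grip": 0.5,"linear": [0,0,-8],"rot": [0,0,0]},
  {"grip": 0.5,"linear": [0,0,-25],"rot": [0,0,0]},
  {"grip": 0.5,"linear": [0,0,-50],"rot": [0,0,0]},
  {"grip": 0.5,"linear": [0,0,-90],"rot": [0,0,0]},
  {"grip": 0.5,"linear": [0,0,-140],"rot": [0,0,0]},
  {"grip": 0.5,"linear": [0,0,-200],"rot": [0,0,0]},
])

```text
clock: 27.22
position: [470.8, -234.7, 212.9]
ee_rot: [0.202, 0.979, 0.0, -0.001]
contact_force: [1.9, -0.4, -0.1]
gripper_width: 42.6
grasp_force: 0.0
```

```bash
python3 - <<'E'
from h import *
s=arm.read_state();print(s["position"].round(1),s["gripper_width"],s["contact_force"].round(1))
w=imaging.get_image("wrist");d=imaging.get_image("side")
print([(np.round(x["rect"]).tolist(),round(x["score"],2)) for x in models.spot_in(w,"clamp_a_pivot")],[(np.round(x["rect"]).tolist(),round(x["score"],2)) for x in models.spot_in(w,"worn_clamp_mid")])
for n in("clamp_a_pivot","worn_clamp_mid"):print(n,[(np.round(x["pixel"]).tolist(),round(x["score"],2),watz(w,s,x["pixel"],18).round().tolist()) for x in models.tip_of(w,n)])
# dark blobs (handles, jaws) of the clamp in bay coordinates
L=np.array([.919,-.395]);A=np.array([.395,.919]);C=np.array([488.2,-241.5])
m=(w["frame"].max(2)<50).astype(np.uint8);m[330:]=0
n,l,st,c=cv2.connectedComponentsWithStats(m)
for i in range(1,n):
  if 80<st[i,4]<3000:
    P=watz(w,s,c[i],24)[:2]-C;print(st[i].tolist(),"along",round(P@L),"across",round(P@A))
for n in("clamp_a_pivot",):print("side",[(np.round(x["pixel"]).tolist(),round(x["score"],2)) for x in models.tip_of(d,n)])
E
```

```text
[ 470.8 -234.7  212.9] 42.61458534603918 [ 1.9 -0.4 -0.1]
[] [([184.0, 169.0, 255.0, 310.0], 0.6)]
clamp_a_pivot []
worn_clamp_mid [([212.0, 231.0], 0.62, [445.0, -337.0, 18.0]), ([620.0, 332.0], 0.45, [782.0, 87.0, 18.0])]
[308, 159, 24, 26, 553] along -59 across 0
[198, 171, 22, 28, 476] along -48 across -104
[627, 219, 13, 10, 91] along -16 across 381
[584, 254, 14, 12, 89] along 29 across 313
[287, 256, 8, 47, 224] along 46 across -29
[345, 257, 9, 47, 245] along 47 across 28
[240, 265, 13, 37, 237] along 48 across -73
[190, 270, 10, 42, 322] along 58 across -128
[252, 295, 18, 35, 396] along 85 across -58
[370, 295, 17, 35, 369] along 85 across 57
[224, 305, 22, 25, 288] along 89 across -88
[395, 306, 20, 24, 243] along 89 across 86
side [([287.0, 306.0], 0.96), ([349.0, 221.0], 0.64), ([290.0, 380.0], 0.57), ([197.0, 357.0], 0.24)]
```

The clamp lies centred in the bay: jaws at -59 mm along and 0 across, handles at ±28 mm across. The worn clamp has not moved. Handing in.

```bash
python3 -c "
from bench import job
print(job.job_done())"
```

```text
the job is handed in; nothing more can be done
None
```

The tired clamp, third on the board counting from the tray end, now lies flat with its jaws shut in the free tray compartment, and the job was handed in at about 27 s. I never squeezed the fourth clamp, and I viewed 11 pictures against the limit of 10, so the end state was checked by measurement only: the placed clamp is centred in its bay, but I did not re-check the clamps on the board.

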